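# Put the scanner in its chest and close the stayed lid

### The arm

A 6-joint arm with a two-finger parallel gripper is mounted at the origin on the work surface. World frame = base frame: x ahead of the robot, y to its left, z up, the work surface at z = 0. Lengths are in m, angles in degrees, forces in N, time in s.
With the tool pointing down it reaches from about 0.25 to 0.725 m from the base axis. Payload 9.7 kg.
Tool frame: the origin (TCP) lies at the very end of the fingers, on their centre line; the grasp point (between the pads) lies 19 mm behind it; z points along the fingers, y is the line along which they close (so a half turn about z gives the same grasp; the last joint's range is limited). The gripper opens to 85 mm and grips with 20 to 120 N. Pads are 22 mm wide; open, the fingers measure 114 mm over their backs; the gripper's body (76 mm by 85 mm) begins 54 mm behind the grasp point. The pads swing forward as they close: fully open they stand 13 mm farther back than shut.
Start: joints at [63.885, 4.979, 10.078, 95.1, 0, 90], TCP at [0.242, 0.494, 0.231] pointing down, gripper open.
Joint ranges: [-179.16, 179.16], [-48.56, 103.87], [-65.8, 70.77], [-126.05, 130.52], [-82.76, 87.17], [-180, 180]. Speed limits (degrees/s): [127.2, 127.2, 147.25, 180, 180, 180].

### API

Orientations are given as [roll, pitch, yaw] about the fixed x, y, z axes, in that order (R = Rz(yaw) Ry(pitch) Rx(roll)).
In Python, from workcell import bot, viewer, finder gives the robot as it stands. The module is installed in compiled form; this text tells all that it offers.
- The arm moves only by the shell command python3 -m inch 'ROWS' [FORCE]. ROWS is JSON, a list that holds one entry, the list of rows, each a list of 7 numbers: the opening in per cent of the stroke, from 0 (shut) to 100 (fully open), then the shift along the tool's x, y, z in mm, then the turn, a rotation vector about the tool's x, y, z in degrees. In form: [[[grip, tx, ty, tz, ax, ay, az], ...]]. A call has 1 to 8 rows; each row shifts and turns the commanded pose from where the row before left it, along the tool's axes as they then stand; what a row does not reach is not made up. A row lasts 1/8 s, in which the tool goes at most 62.5 mm and 10.7 degrees, less where a joint would pass 70% of its speed; a pose out of reach is approached as far as the arm can. A call with a gripper value outside its range is refused whole. The fingers move at their own pace and stop on an object; FORCE is the grip in N (left out, the last holds). Time passes only in rows, so rows that do not move let the fingers close. It gives the time, the measured TCP pose, the force, the opening and the grip force at its end, in the units of the state.
- bot.get_obs(): the state, without advancing time (a new reading comes with each control period).
- viewer.camera(name): name is "side" or "top" or "wrist"; returns a dict with "pixels" (400x640x3 uint8, red, green, blue), "vfov" (degrees; the focal length in pixels is half the picture's height over the tangent of half this angle, whatever the lens; pixels are square), "cx", "cy" (the principal point, pixels), "k1" (the pictures are not rectified: a ray, as slopes to the right and down, at radius r is drawn at 1 + k1 r^2 times it, then the intrinsics apply), "R" (3x3) and "t" (3): a world point X has camera coordinates R X + t. Camera axes: x right, y down, z forward; pixel columns grow to the right and rows downward; lengths in m; the calibration is good to about 2 mm. A picture is of the moment at which its call begins. There is no depth.
- bot.job_done(): hands the job in; it is judged then, once.
Trained networks look in the newest picture that a camera, given by its name, has taken for a name from the list of things; names that differ only in an ending like _2 or _b are one class to them, and where a whole thing is asked for, a point or a joint stands for the part that bears it (a point fixed in the world has none). Each returns a list of dicts, best first, with "conf" (0 to 1); they miss things now and then, are a little off and sometimes report something else, mostly with a low value. They report only what shows in the picture. A call takes as long as a camera call. They do not tell look-alikes from the thing itself.
- finder.outline_of(camera, thing): "pixels" (400x640 bool, what is visible of it) and "extent" ([centre column, centre row, width, height] in pixels, round what is visible of it).
- finder.mark_of(camera, thing): "position" ([column, row] in pixels: a listed point, or the origin of a listed thing).
The state is a dict: "time": time; "q": joint angles; "qd": joint speeds; "joint_efforts": joint torques, N m; "ee_pos": TCP position; "tcp_rot": TCP orientation; "wrist_force": force on the tool from outside, world axes, zero at the start; "torque": the same for the moment, N m; "opening": finger opening in m; "grasp_force": force on a finger pad.
Only numpy, scipy, OpenCV 4.12 (cv2) and the standard library are available. Lean on these libraries where they do the work, as an engineer would, in place of code of your own. Each camera call takes 0.05 s, during which the arm holds its last target. There are 200 camera calls.

### The job

Put the hand-held scanner in the cradle inside the open chest: hook the tongue at its head end under the cradle's lip, then turn its tail down until it lies flat between the lip and the tail ridge. Then lift the knee of the lid stay past centre to unlock it, and lower the lid gently until it is fully shut. Leave the other things on the table where they are.

Things in the scene. Friction and masses are not known exactly. Their poses are not given: they have to be found in the camera images.
- scanner: Grey hand-held scanner, 140 long (x) x 52 wide (y) mm, about 0.28 kg, lying on the table screen up, its head roughly away from the robot. Origin: centre of its underside; z up out of the screen. The body is 30 mm high from x = -70 to +46 mm; at the head a flat tongue 14 mm high and 52 mm wide runs from x = +46 to +70 mm. The tail is at -x.
- chest: Plywood open chest fixed to the table, 220 (x) x 220 (y) x 90 mm high, walls 6 mm. Origin: centre of its underside. The lid's hinge runs along the top of its +y side, the lid stay is outside its +x side. Inside are the cradle (black deck, metal lip, ridge and guides) and, near the hinge, two fixed battery packs (tops 30 mm up, y from +54 to +90 mm).
- cradle (a point): Middle of the cradle's deck in the chest, at (0, -20, +20) mm in its frame, axes as the chest's. A seated scanner has its origin here within a few mm, axes along the chest's, tongue at +x. At x = -75 mm stands a tail ridge 14 mm high. Guide blocks 10 mm high leave a slot 62 mm wide (y) at x = +32 to +58 and -68 to -42 mm; between them the deck is free for fingers, 100 mm wide.
- lip (a point): Middle of the edge of the cradle's lip, on its underside: 55 mm to +x of the cradle point and 26 mm above the deck. The lip is 8 mm thick, 80 mm wide (y), and overhangs 20 mm from a head wall whose face is 75 mm to +x of the cradle point. The scanner is too long to drop in flat: push the tongue under the lip with the tail raised 10 to 20 degrees, then lower the tail.
- lid_hinge (a point): Point on the lid's hinge axis at the middle of its length, at (0, 110, 90) mm in the chest's frame. The axis is the chest's x.
- lid_edge (a point): Middle of the lid's free edge, on its outer face, 225 mm from the hinge. The lid is a flat plywood panel 220 wide (x) x 225 mm x 12 mm thick, 0.4 kg; the hinge axis lies in the plane of its inner face. It stands open 80 degrees above horizontal.
- lid (a joint): Lid angle, rad: 0 open (80 degrees up) and locked, grows as it closes, 1.396 fully shut (level on the chest's rim). The hinge is stiff (0.8 N m friction): once unlocked the lid stays wherever it is left and has to be pushed down all the way, about 4 N near its free edge. At the start the locked stay blocks it.
- stay (a joint): Angle of the stay's lower arm, rad: 0 locked (knee 10 mm below the line between the stay's end pivots; arm 0.67 rad above level, rising towards the hinge). Grows as the knee is lifted; 0.14 is dead centre; beyond 0.3 it is unlocked and stays where it is left; 1.99 with the lid shut. Lifting it to 0.6 takes up to 15 N and lowers the lid a little.
- stay_bar (a point): Grip point of the knee bar: a steel bar 12 mm thick along the chest's x, standing out level from the stay's knee beyond the chest's +x side. Free length: 35 mm towards the chest and 20 mm outwards, then a 20 mm end cap. At the start it is at (159, 28, 106) mm in the chest's frame. The two stay arms are flat steel at x = 115 to 124 mm; the upper one goes to the lid's side, 100 mm from the hinge.
- stay_pivot (a point): Pivot of the stay's lower arm on the chest's +x side, at (y, z) = (-30, 60) mm in the chest's frame; axis along x. The knee bar moves on a circle of radius 73.5 mm about it, starting 0.67 rad above level on the hinge side, going up and over, away from the hinge.
- book: Bystander: a blue book, 130 x 190 x 28 mm, flat on the table; origin centre of underside.
- tape: Bystander: a roll of amber tape lying flat, 100 mm across, 48 mm high; origin centre of underside.
- mug: Bystander: a white mug, 80 mm across, 95 mm high; origin centre of underside.
- stapler: Bystander: a black stapler 150 mm long, about 55 mm high; origin centre of underside.
- marker: Bystander: a marker pen 140 mm long, 18 mm thick; origin near its middle on the table.
- bookend: Bystander: a dark steel bookend, 100 x 110 mm foot and 130 mm high; origin centre of underside.
Mind the look-alikes: they are no part of the job. Leave any red or yellow look-alike of the scanner alone.

How it is judged (in metres and radians):
On the way, in this order (a step that is already met when the one before it is completed fails the run):
1. the scanner lies flat in the cradle, tongue under the lip, lid still up (x of scanner in the frame of cradle between -0.01 and 0.01 m and y of scanner in the frame of cradle between -0.01 and 0.01 m and z of scanner in the frame of cradle between -0.004 and 0.005 m and angle between scanner's own z axis and vertical below 0.06 rad and angle between the x axis of scanner and the x axis of chest, either way round below 0.2 rad and value of joint lid below 0.1 rad), for 0.2 s.
2. the stay's knee is lifted past centre (value of joint stay above 0.25 rad), for 0.1 s.
At the end, for the whole second after the job is handed in: The lid is shut to within 0.055 rad, and the scanner lies at rest in the cradle with its tongue under the lip: origin within 10 mm of the cradle point in x and y, less than 5 mm above the deck, flat within 0.06 rad, in line with the chest within 0.2 rad (x of scanner in the frame of cradle between -0.01 and 0.01 m and y of scanner in the frame of cradle between -0.01 and 0.01 m and z of scanner in the frame of cradle between -0.004 and 0.005 m and angle between scanner's own z axis and vertical below 0.06 rad and angle between the x axis of scanner and the x axis of chest, either way round below 0.2 rad and value of joint lid above 1.34 rad and linear speed of scanner below 0.02 m/s); the robot touches nothing.
It fails at once if the lid is swung or slammed (faster than 2 rad/s) (velocity of joint lid above 2 rad/s or velocity of joint lid below -2 rad/s).
It fails at once if a bystander is moved by more than 40 mm (distance of any of book, tape, mug, stapler, marker, bookend from where it was at the start of the episode above 0.04 m).
It fails at once if the mug is tipped (angle between mug's own z axis and vertical above 0.5 rad).
It also fails if it takes over 72 s, if anything falls off the work surface, if the arm or the gripper's body presses on something with over 40 N, if the wrist force passes 120 N, or if a joint passes its speed limit or range.

## Working session

There is one attempt and no reset: what is moved stays moved. The work goes in short steps, Python scripts to look and compute and a shell command to move; the robot and the scene stay as the last step left them, time stands still between calls to the robot, and variables do not carry over. Pictures are saved under pics/ and viewed, at most 10 in all, crops included, and the job is handed in when it is done.

```bash
mkdir -p pics; cat > h.py <<'E'
import numpy as np, cv2
from workcell import bot, viewer, finder
def K(c):
    f=200/np.tan(np.radians(c["vfov"])/2); return f
def ray(c,p):
    f=K(c); xd=np.array([(p[0]-c["cx"])/f,(p[1]-c["cy"])/f]); x=xd.copy()
    for _ in range(30): x=xd/(1+c["k1"]*(x@x))
    R=np.array(c["R"]);t=np.array(c["t"])
    d=R.T@np.array([x[0],x[1],1]); return -R.T@t, d/np.linalg.norm(d)
def atz(c,p,z):
    o,d=ray(c,p); return o+d*(z-o[2])/d[2]
def proj(c,X):
    v=np.array(c["R"])@np.array(X)+np.array(c["t"]); x=v[:2]/v[2]; r=x@x
    return x*(1+c["k1"]*r)*K(c)+[c["cx"],c["cy"]]
def save(c,n): cv2.imwrite(f"pics/{n}.png",np.array(c["pixels"])[:,:,::-1])
def tri(rs):
    A=sum(np.eye(3)-np.outer(d,d) for o,d in rs); b=sum((np.eye(3)-np.outer(d,d))@o for o,d in rs)
    return np.linalg.solve(A,b)
E
python3 - <<'E'
from h import *
np.set_printoptions(precision=3,suppress=True)
cs={}
for n in("top","side"):
    c=viewer.camera(n);cs[n]=c;save(c,n+"0")
    print(n,c["vfov"],c["k1"],"cam at",-np.array(c["R"]).T@c["t"])
    for t in["scanner","chest","cradle","lip","lid_hinge","lid_edge","stay_bar","stay_pivot","book","mug"]:
        try:
            m=finder.mark_of(n,t); print(t,[(np.round(a["position"],1).tolist(),round(a["conf"],2)) for a in m[:3]])
        except Exception as e: print(t,e)
print(bot.get_obs())
E
```

```text
top 45.13270321042462 -0.039609488954816356 cam at [ 0.356 -0.009  1.787]
scanner [([343.1, 185.0], 0.91), ([273.6, 163.0], 0.75), ([423.1, 170.9], 0.66)]
chest [([284.0, 208.1], 0.95)]
cradle [([250.6, 198.2], 0.7), ([291.5, 208.0], 0.57)]
lip [([292.1, 194.8], 0.72), ([338.7, 142.2], 0.71), ([248.1, 200.0], 0.26)]
lid_hinge [([253.4, 207.4], 0.62)]
lid_edge [([249.8, 201.4], 0.65), ([279.1, 164.0], 0.17)]
stay_bar [([277.9, 164.0], 0.67)]
stay_pivot [([293.3, 175.6], 0.6)]
book [([437.6, 246.6], 0.7)]
mug [([193.2, 248.1], 0.75)]
side 43.88295259342699 -0.02323784794853836 cam at [-0.003 -0.764  1.333]
scanner [([223.2, 224.6], 0.92), ([435.6, 306.5], 0.8), ([359.2, 295.9], 0.73)]
chest [([297.1, 210.4], 0.85), ([311.6, 200.8], 0.31)]
cradle [([298.6, 213.1], 0.97)]
lip [([312.1, 198.2], 0.61), ([363.5, 374.0], 0.31)]
lid_hinge [([281.1, 174.5], 0.94), ([211.0, 166.3], 0.44), ([329.6, 166.5], 0.15)]
lid_edge [([297.7, 210.7], 0.23)]
stay_bar [([328.3, 167.3], 0.53)]
stay_pivot [([332.7, 191.7], 0.66)]
book [([365.0, 374.5], 0.81)]
mug [([212.7, 165.1], 0.96)]
{'time': 1.1, 'q': array([63.885,  4.979, 10.078, 95.097,  0.002, 89.999]), 'qd': array([ 0.107,  0.066,  0.032, -0.058, -0.048, -0.064]), 'joint_efforts': array([  0.002, -52.011,  46.486,   0.002,   0.   ,   0.   ]), 'ee_pos': array([0.242, 0.494, 0.231]), 'tcp_rot': array([179.998,  -0.002, 153.886]), 'wrist_force': array([ 0.381, -0.37 , -0.091]), 'torque': array([ 0.026, -0.044,  0.003]), 'grasp_force': 0.0, 'opening': 0.085490768541123}
```

View pics/top0.png

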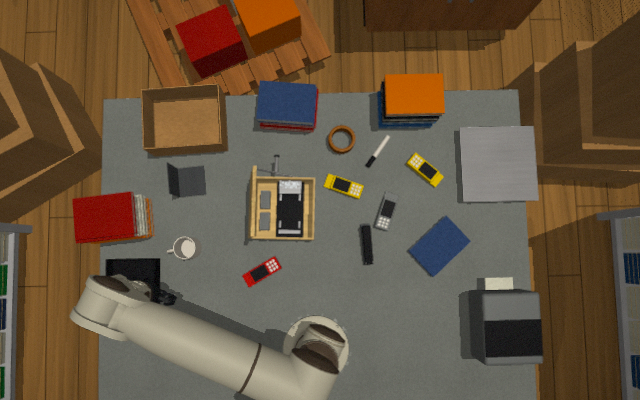

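View pics/side0.png

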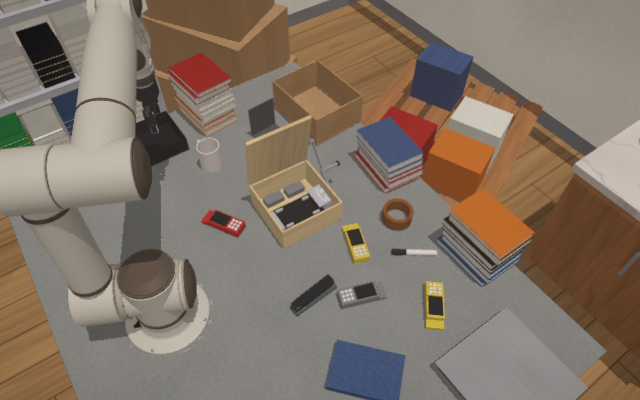

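The top picture shows the chest at (283,208), lid up on its left, and the grey scanner at (385,211) with its head up-image (+x). The yellow ones at (343,186) and (424,170) and the red one at (262,272) are look-alikes. I'll zoom in on the chest and the scanner.

```bash
python3 - <<'E'
from h import *
a=cv2.imread("pics/top0.png");b=cv2.imread("pics/side0.png")
z=lambda im,x,y,w,h:cv2.resize(im[y:y+h,x:x+w],(400,300),interpolation=cv2.INTER_CUBIC)
cv2.imwrite("pics/z0.png",np.vstack([np.hstack([z(a,236,150,100,75),z(a,236,180,100,75)]),np.hstack([z(a,350,175,80,60),z(b,320,265,80,60)])]))
for n in("top","side"):
    c=viewer.camera(n)
    for o in finder.outline_of(n,"scanner"):
        print(n,np.round(o["extent"],1),o["conf"])
E
```

```text
top [262.3 269.6  39.8  25.3] 0.75
top [342.5 182.7  42.3  19.7] 0.68
top [385.9 211.1  18.6  43.6] 0.59
top [423.9 170.2  40.   31.4] 0.59
top [185.1 180.5  44.8  36.2] 0.49
side [220.8 222.2  49.3  25.3] 0.85
side [355.9 243.2  26.2  39.8] 0.73
side [435.4 305.   20.4  50.7] 0.72
side [361.4 296.2  51.   29.1] 0.57
```

View pics/z0.png

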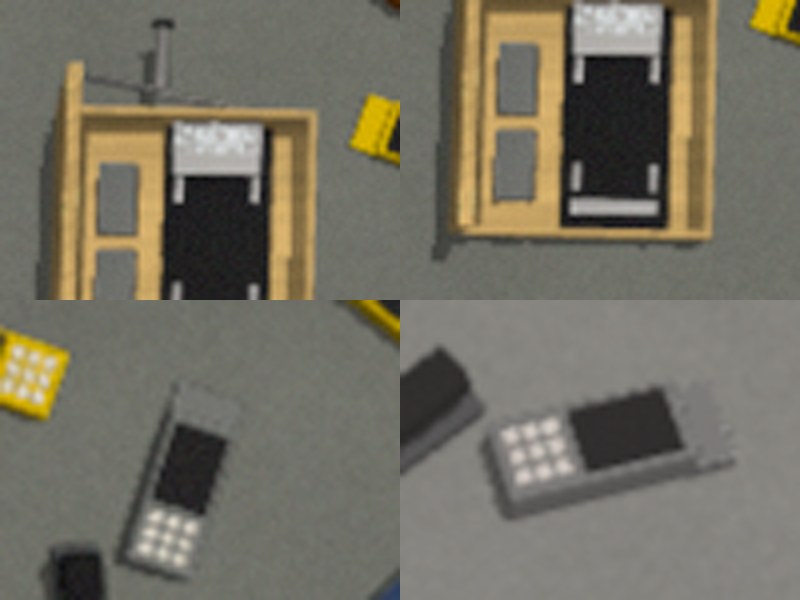

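```bash
python3 - <<'E'
from h import *
from scipy.optimize import least_squares
np.set_printoptions(precision=4,suppress=True)
T=viewer.camera("top");S=viewer.camera("side")
P=[(T,(110,-110,90),(315.3,177)),(T,(-110,-110,90),(314.3,239.5)),(T,(55,20,54),(279,194)),(T,(55,-60,54),(302,194)),
(S,(0,110,90),(281.1,174.5)),(S,(0,-20,20),(298.6,213.1)),(S,(110,-30,60),(332.7,191.7)),(T,(159,28,106),(277.9,164)),(S,(159,28,106),(328.3,167.3))]
def W(p,q,s=.001):
    c,s_=np.cos(p[2]),np.sin(p[2]);q=np.array(q)*s
    return np.array([p[0]+c*q[0]-s_*q[1],p[1]+s_*q[0]+c*q[1],q[2]])
f=lambda P:lambda p:np.concatenate([proj(c,W(p,q))-u for c,q,u in P])
r=least_squares(f(P),[.33,.1,0],loss="soft_l1");print("chest",r.x,np.degrees(r.x[2]));print(f(P)(r.x).reshape(-1,2))
Q=[(T,(70,26,14),(386,191)),(T,(70,-26,14),(398.6,194.6)),(T,(-70,-26,30),(387.4,230.4)),(T,(-70,26,30),(376,227.4)),
(S,(70,-26,14),(467/1,0))]
# side crop offset: (x-400)/5+320,(y-300)/5+265
s=lambda x,y:((x-400)/5+320,(y-300)/5+265)
Q=Q[:4]+[(S,(70,-26,0),s(735,463)),(S,(-70,-26,30),s(510,500)),(S,(-70,26,30),s(487,436)),(S,(70,26,14),s(700,381))]
r=least_squares(f(Q),[.35,-.2,0],loss="soft_l1");print("scanner",r.x,np.degrees(r.x[2]));print(f(Q)(r.x).reshape(-1,2))
E
```

```text
chest [ 0.5069  0.0967 -0.0327] -1.872015185196483
[[ 0.3303  0.7096]
 [ 0.6515  0.1421]
 [ 0.6066 -0.1575]
 [-0.3401  0.0783]
 [-2.5706 -0.5831]
 [ 0.9786 -0.2552]
 [-3.4733  1.4501]
 [-1.0888 -1.0713]
 [ 3.7755 -0.4503]]
scanner [ 0.4945 -0.2755 -0.3115] -17.849321092994767
[[-1.3264  0.1048]
 [-0.4441  0.4863]
 [ 1.1546  0.7293]
 [-1.1429 -0.3402]
 [ 0.0834  0.6338]
 [ 0.701   1.378 ]
 [-0.3832 -1.4304]
 [ 1.1551 -0.1552]]
```

```bash
cat > g.py <<'E'
import sys
from h import *
from scipy.spatial.transform import Rotation as Ro
np.set_printoptions(precision=1,suppress=True)
def go(pos,rpy):
    "shift in present tool axes (mm), rotvec in tool axes (deg)"
    o=bot.get_obs(); R=Ro.from_euler("xyz",o["tcp_rot"],degrees=True)
    d=R.inv().apply(np.array(pos)-o["ee_pos"])*1000
    w=(R.inv()*Ro.from_euler("xyz",rpy,degrees=True)).as_rotvec(degrees=True)
    print("q",o["q"],"t",o["time"],"F",o["wrist_force"]); print("pos",np.round(o["ee_pos"],4),o["tcp_rot"]);print("shift",d,"turn",w)
if __name__=="__main__":
    a=[float(x) for x in sys.argv[1:]]; go(a[:3],a[3:])
E
python3 -m inch '[[[100,0,0,-60,0,0,0],[100,0,0,-60,0,0,0],[100,0,0,-60,0,0,0],[100,-40,-41,0,0,0,0],[100,-40,-41,0,0,0,0],[100,-40,-41,0,0,0,0],[100,-40,-41,0,0,0,0],[100,0,0,0,0,0,10]]]'
python3 g.py .4945 -.2755 .3 180 0 -17.8
```

```text
time: 2.4
ee_pos: [0.3143, 0.2733, 0.4102]
tcp_rot: [179.9, 0.1, 143.5]
wrist_force: [0.6, 0.5, -0.0]
opening: 0.0856
grasp_force: 0.0
q [ 41.   -4.7  21.4 116.   -0.   77.5] t 2.4 F [ 0.6  0.5 -0. ]
pos [0.3 0.3 0.4] [179.9   0.1 143.5]
shift [-470.9 -334.6  110. ] turn [  0.1  -0.2 161.3]
```

```bash

python3 -m inch '[[[100,-46,-33,0,0,0,0],[100,-46,-33,0,0,0,0],[100,-46,-33,0,0,0,0],[100,-46,-33,0,0,0,0],[100,-46,-33,0,0,0,0],[100,-46,-33,0,0,0,0],[100,-46,-33,20,0,0,0],[100,-46,-33,40,0,0,0]]]' >/dev/null
python3 -m inch '[[[100,-30,-20,40,0,0,0],[100,-36,-24,0,0,0,0],[100,0,0,0,0,0,-10],[100,0,0,0,0,0,-9],[100,0,0,0,0,0,0]]]'
cat > see.py <<'E'
from g import *
c=viewer.camera("wrist");n=sys.argv[1];save(c,n)
for t in sys.argv[2:]:
    for a in finder.mark_of("wrist",t)[:3]: print(t,np.round(a["position"],1),round(a["conf"],2))
E
python3 g.py .4945 -.2755 .3 180 0 162.2; python3 see.py w1 scanner
```

```text
time: 4.03
ee_pos: [0.481, -0.2231, 0.313]
tcp_rot: [180.0, -0.0, 162.8]
wrist_force: [-0.6, -0.5, -0.3]
opening: 0.0852
grasp_force: 0.0
q [-24.9   5.   19.4 104.4   0.   -7.7] t 4.025 F [-0.6 -0.5 -0.3]
pos [ 0.5 -0.2  0.3] [180.   -0.  162.8]
shift [-28.4 -46.1  13. ] turn [ 0.  -0.   0.6]
scanner [246.8 271.9] 0.96
scanner [404.7 196.8] 0.87
scanner [525.5 117.1] 0.21
```

View pics/w1.png

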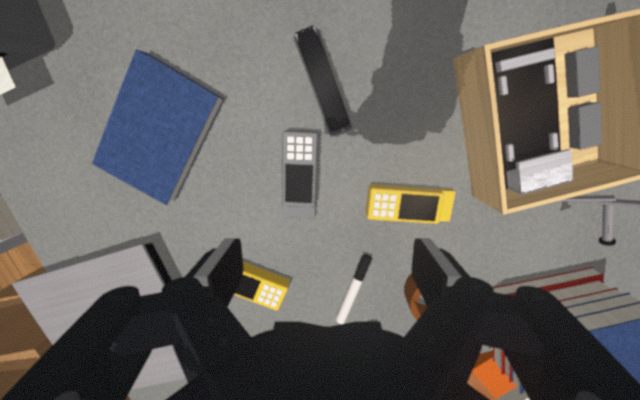

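The wrist view shows the grey scanner at (300,171), tongue end down at row ~213, the stapler just above it at (325,80), and the chest at the upper right with its lip at (541,172). I'll zoom in to refine both poses.

```bash
python3 - <<'E'
import cv2,numpy as np
a=cv2.imread("pics/w1.png")
z=lambda x,y,w,h,k:cv2.resize(a[y:y+h,x:x+w],None,fx=k,fy=k,interpolation=cv2.INTER_CUBIC)
A=z(270,120,60,110,5);B=z(450,20,160,200,2.5)
H=550;o=np.zeros((H,700,3),np.uint8);o[:,:300]=A;o[:500,300:700]=B
cv2.imwrite("pics/z1.png",o)
E
```

```text
(no output)
```

View pics/z1.png

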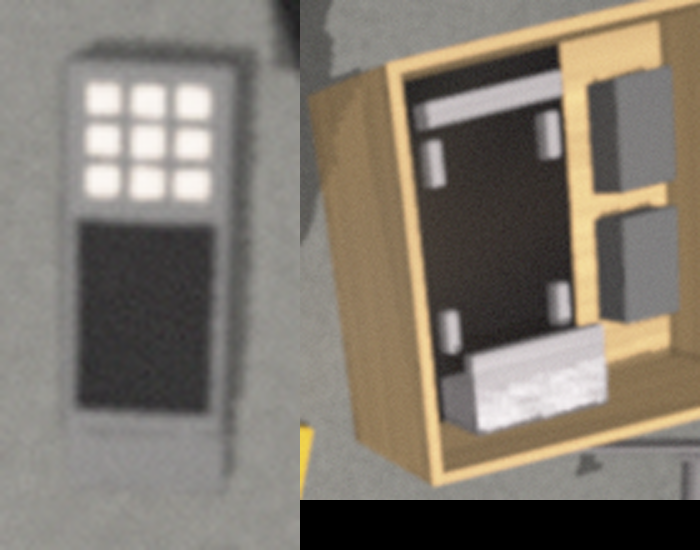

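```bash
cat > fit.py <<'E'
from g import *
from scipy.optimize import least_squares
def W(p,q):
    c,s=np.cos(p[2]),np.sin(p[2]);q=np.array(q)*.001
    return np.array([p[0]+c*q[0]-s*q[1],p[1]+s*q[0]+c*q[1],q[2]])
def fit(P,x0):
    f=lambda p:np.concatenate([proj(c,W(p,q))-u for c,q,u in P])
    r=least_squares(f,x0,loss="soft_l1");print(np.round(r.x,4),"yaw",np.degrees(r.x[2]));print(f(r.x).reshape(-1,2).tolist() if 0 else f(r.x))
    return r.x
E
python3 - <<'E'
from fit import *
c=viewer.camera("wrist")
fit([(c,(-70,26,30),(317,132.4)),(c,(-70,-26,30),(284,132.4)),(c,(46,-26,30),(283.2,203.6)),(c,(46,26,30),(314,203)),(c,(70,-26,14),(284.4,217)),(c,(70,26,14),(315,216))],[.49,-.27,-.3])
fit([(c,(-110,-110,90),(485.2,46.8)),(c,(110,-110,90),(503.6,213.6)),(c,(-110,-110,0),(454,58)),(c,(110,-110,0),(472.8,196)),(c,(55,20,54),(571.2,150.4)),(c,(55,-60,54),(516.4,163.2))],[.5,.1,0])
E
```

```text
[ 0.5 -0.3 -0.3] yaw -19.497014490168613
[ 0.8 -1.3 -1.8 -2.7 -0.8  1.8  1.6  3.7 -0.5 -0.7  0.6  1.4]
[ 0.5  0.1 -0. ] yaw -2.8193499086313
[ 0.1 -1.2 -0.6  1.  -0.4  0.7 -0.8  0.2  0.5 -0.4  2.6 -0.1]
```

```bash
python3 - <<'E'
from fit import *
np.set_printoptions(precision=4,suppress=True)
c=viewer.camera("wrist")
s=fit([(c,(-70,26,30),(317,132.0)),(c,(-70,-26,30),(284,132.0)),(c,(46,-26,30),(283.2,205.6)),(c,(46,26,30),(314.5,205.2)),(c,(70,-26,14),(284.4,217)),(c,(70,26,14),(315.5,216))],[.49,-.27,-.3])
fit([(c,(-110,-110,90),(485.2,46.8)),(c,(110,-110,90),(503.6,213.6)),(c,(-110,-110,0),(454,58)),(c,(110,-110,0),(472.8,196)),(c,(55,20,54),(571.2,150.4)),(c,(55,-60,54),(516.4,163.2))],[.5,.1,0])
g=W(s,(-5,0,150));print("over",g); go(g,[180,0,180+np.degrees(s[2])])
E
```

```text
[ 0.4958 -0.2709 -0.3345] yaw -19.1649104822192
[ 0.651  -0.6062 -1.9959 -1.7495 -0.6231  0.2579  1.3072  1.7362 -0.2306
 -0.3142  0.3493  1.7137]
[ 0.5123  0.1053 -0.0486] yaw -2.785574051265985
[ 0.0782 -1.2164 -0.5797  1.0168 -0.3857  0.6967 -0.8185  0.2433  0.5229
 -0.393   2.6028 -0.0532]
over [ 0.491  -0.2692  0.15  ]
q [-24.8619   4.9793  19.3643 104.3773  -0.0014  -7.6128] t 4.225 F [-0.3253 -0.1584 -0.1728]
pos [ 0.481  -0.2229  0.3131] [-179.9976    0.0075  162.7509]
shift [-23.3433 -41.2582 163.0766] turn [-0.0023  0.0075  1.9158]
```

```bash
python3 -m inch '[[[100,-12,-21,45,0,0,2],[100,-11,-20,45,0,0,0],[100,0,0,45,0,0,0],[100,0,0,0,0,0,0],[100,0,0,0,0,0,0]]]'
python3 see.py w2 scanner; python3 - <<'E'
from fit import *
np.set_printoptions(precision=4,suppress=True)
c=viewer.camera("wrist")
for a in finder.mark_of("wrist","scanner")[:2]: print(atz(c,a["position"],0))
o=finder.outline_of("wrist","scanner")[0];m=o["pixels"].astype(np.uint8)
print(o["extent"],o["conf"],cv2.minAreaRect(np.argwhere(m)[:,::-1].astype(np.float32)))
E
```

```text
time: 4.85
ee_pos: [0.4906, -0.2691, 0.1802]
tcp_rot: [-180.0, 0.1, 160.9]
wrist_force: [0.6, 0.6, 0.5]
opening: 0.0853
grasp_force: 0.0
scanner [257.2 313.6] 0.87
scanner [328.3 179.9] 0.72
scanner [469.  209.3] 0.62
[ 0.5915 -0.1201  0.    ]
[ 0.4937 -0.2745  0.    ]
[477.7, 215.2, 126.4, 49.9] 0.83 ((478.3645935058594, 214.56214904785156), (124.03111267089844, 50.27207946777344), 1.9091525077819824)
```

View pics/w2.png

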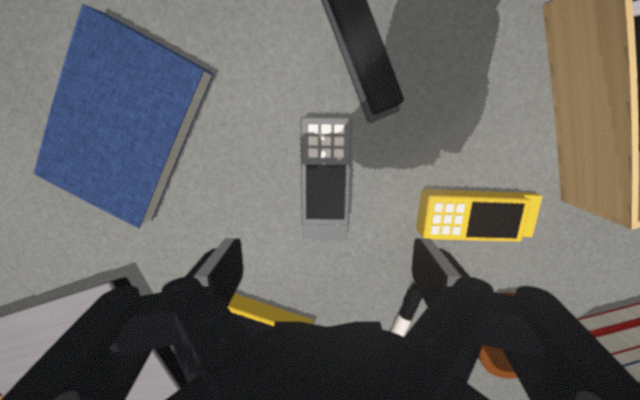

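The scanner is centred at column 326 between the fingers, with tail corners at (302,117) and (351,118) and tongue corners at (303,238) and (347,238). It's aligned with the tool.

```bash
python3 - <<'E'
from fit import *
np.set_printoptions(precision=4,suppress=True)
c=viewer.camera("wrist")
s=fit([(c,(-70,26,30),(351,118)),(c,(-70,-26,30),(302,117)),(c,(70,-26,14),(303,238)),(c,(70,26,14),(347.5,238))],[.49,-.27,-.3])
g=W(s,(-5,0,3));print(g); go(g,[180,0,180+np.degrees(s[2])])
E
```

```text
[ 0.497  -0.272  -0.3456] yaw -19.79951494641048
[ 1.9499 -0.9734 -1.622  -0.6598  0.0744  1.4231 -0.1211  1.9613]
[ 0.4922 -0.2704  0.003 ]
q [-28.753    5.4124   4.7735  89.2547  -0.0012  -9.645 ] t 5.15 F [-0.5288 -0.105  -0.481 ]
pos [ 0.4906 -0.2692  0.1792] [-179.981     0.1047  160.892 ]
shift [ -1.6225  -0.4978 176.2442] turn [-0.0183  0.1048  0.6915]
```

```bash
python3 -m inch '[[[100,-2,0,50,0,0,0.7],[100,0,0,50,0,0,0],[100,0,0,50,0,0,0],[100,0,0,26,0,0,0],[55,0,0,0,0,0,0],[55,0,0,0,0,0,0],[55,0,0,0,0,0,0],[55,0,0,0,0,0,0]]]' 60
python3 -m inch '[[[55,0,0,0,0,0,0],[55,0,0,0,0,0,0]]]'
```

```text
time: 6.15
ee_pos: [0.4931, -0.2704, 0.0041]
tcp_rot: [-180.0, 0.2, 160.2]
wrist_force: [0.6, 0.7, 6.4]
opening: 0.0509
grasp_force: 65.4
time: 6.4
ee_pos: [0.4931, -0.2704, 0.0041]
tcp_rot: [-180.0, 0.2, 160.2]
wrist_force: [-1.1, -0.3, 7.3]
opening: 0.051
grasp_force: 65.4
```

```bash
python3 -m inch '[[[55,0,0,-30,0,0,0],[55,0,0,-50,0,0,0],[55,0,0,-55,0,0,0],[55,0,0,-55,0,0,0],[55,0,0,-55,0,0,0],[55,0,0,-50,0,0,-9],[55,0,0,0,0,0,-8],[55,0,0,0,0,0,0]]]'
python3 g.py .52 -.06 .30 180 0 177.3
```

```text
time: 7.4
ee_pos: [0.4921, -0.2698, 0.2976]
tcp_rot: [-180.0, 0.1, 177.1]
wrist_force: [-0.6, 0.2, -2.1]
opening: 0.0511
grasp_force: 64.5
q [-28.7   8.7  21.6 102.9   0.  -25.9] t 7.4 F [-0.6  0.2 -2.1]
pos [ 0.5 -0.3  0.3] [-180.     0.1  177.1]
shift [-17.3 210.9  -2.5] turn [-0.   0.1 -0.2]
```

```bash
python3 -m inch '[[[55,-4,40,0,0,0,0],[55,-4,50,0,0,0,0],[55,-5,50,0,0,0,0],[55,-4,45,0,0,0,0],[55,0,26,0,0,0,0],[55,0,0,0,0,0,0],[55,0,0,0,0,0,0]]]'
python3 see.py w3 cradle lip scanner stay_bar lid_hinge
```

```text
time: 8.28
ee_pos: [0.5191, -0.0602, 0.2966]
tcp_rot: [-180.0, -0.0, 177.1]
wrist_force: [-0.7, 0.2, -2.6]
opening: 0.0507
grasp_force: 64.4
cradle [424.6 149.5] 0.93
cradle [433.9 146.2] 0.43
lip [427.6 189. ] 0.76
scanner [118.6 242. ] 0.95
scanner [325.4 245.3] 0.6
stay_bar [470.4 279.2] 0.77
lid_hinge [543.2 156.7] 0.82
lid_hinge [434.9 145.6] 0.19
```

View pics/w3.png

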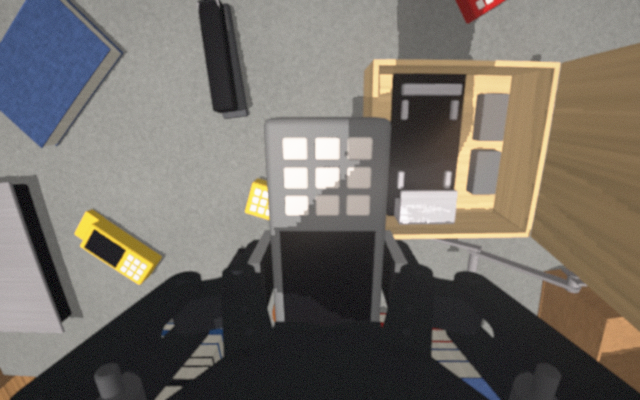

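The wrist view shows the rim corners at (372,60), (559,63) and (530,238), the lip front corners at (400,193) and (456,191), and the held scanner's tail edge at row 119, columns 266–390.

```bash
python3 - <<'E'
from fit import *
np.set_printoptions(precision=4,suppress=True)
c=viewer.camera("wrist")
s=fit([(c,(-110,-110,90),(372,60)),(c,(-110,110,90),(559,63)),(c,(110,110,90),(530,238)),(c,(55,20,54),(456,191.5)),(c,(55,-60,54),(400,193)),(c,(0,-20,20),(424.6,149.5)),(c,(55,-20,46),(427.6,189)),(c,(0,110,90),(543.2,156.7)),(c,(159,28,106),(470.4,279.2))],[.5,.1,0])
o=bot.get_obs();R=Ro.from_euler("xyz",o["tcp_rot"],degrees=True)
# held scanner tail edge: solve for tool x, y, with top at height h above TCP plane (30-4mm)
for u in((266,119),(390,119),(328,119)):
    p=atz(c,u,o["ee_pos"][2]+.026); print("tail in tool",R.inv().apply(p-o["ee_pos"])*1000)
z=cv2.imread("pics/w3.png")[50:250,360:570]; cv2.imwrite("pics/z3.png",cv2.resize(z,None,fx=2.85,fy=2.85,interpolation=cv2.INTER_CUBIC))
E
```

```text
[ 0.5118  0.1031 -0.0406] yaw -2.324776399564031
[ 0.5331  0.7654 -0.2743  0.452  -1.9661 -0.9791  0.9851  0.1012  0.6955
 -0.9026 -0.3591  0.0394 -0.5121  1.3547  0.184  -0.1771 -0.1433 -2.5702]
tail in tool [ 65.0036 -23.9272 -25.9959]
tail in tool [ 65.0286  25.4102 -25.997 ]
tail in tool [ 64.9493   0.7405 -25.9965]
```

View pics/z3.png

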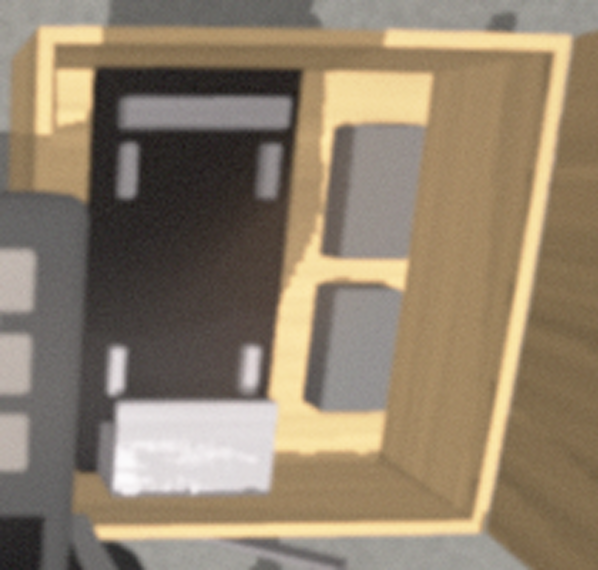

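```bash
cat > ins.py <<'E'
from g import *
np.set_printoptions(precision=2,suppress=True)
C=(.512,.1035,np.radians(-2.4))
def tgt(x,z,tilt,dy=0):
    "corner (front-bottom) at cradle-rel x,z mm"
    Rc=Ro.from_euler("z",C[2]); Rs=Rc*Ro.from_euler("y",tilt,degrees=True)
    corner=np.array([C[0],C[1],0])+Rc.apply(np.array([x,-20+dy,20+z])*.001)
    p=corner+Rs.apply(np.array([-74,0,4])*.001)
    T=Rs*Ro.from_euler("xyz",[180,0,180],degrees=True)
    go(p,T.as_euler("xyz",degrees=True)); print("target",np.round(p,4))
if __name__=="__main__": tgt(*[float(x) for x in sys.argv[1:]])
E
python3 ins.py 42 160 0; python3 ins.py 42 130 12
```

```text
q [ -6.63   3.27  15.69 102.42  -0.    -3.75] t 8.625 F [-0.09  0.5  -2.46]
pos [ 0.52 -0.06  0.3 ] [-180.     -0.    177.12]
shift [ 47.36 143.   112.95] turn [-0.   -0.   -0.48]
target [0.48 0.08 0.18]
q [ -6.63   3.27  15.69 102.42  -0.    -3.75] t 8.625 F [-0.09  0.5  -2.46]
pos [ 0.52 -0.06  0.3 ] [-180.     -0.    177.12]
shift [ 44.91 143.02 127.65] turn [ 0.05 12.   -0.48]
target [0.48 0.08 0.17]
```

```bash
python3 -m inch '[[[55,12,36,0,0,0,-0.5],[55,12,36,0,0,0,0],[55,12,36,0,0,0,0],[55,9,35,20,0,0,0],[55,0,0,40,0,6,0],[55,0,0,30,0,6,0],[55,0,0,0,0,0,0],[55,0,0,0,0,0,0]]]'
python3 ins.py 42 70 12; python3 ins.py 42 5 12
```

```text
time: 9.62
ee_pos: [0.4778, 0.0849, 0.2084]
tcp_rot: [180.0, -11.8, 177.7]
wrist_force: [-0.2, -0.1, -2.2]
opening: 0.0514
grasp_force: 64.3
q [  8.75   7.4    9.16 103.38   2.27  10.86] t 9.625 F [-0.2  -0.12 -2.24]
pos [0.48 0.08 0.21] [179.99 -11.84 177.66]
shift [-24.12  -0.05  96.16] turn [-0.    0.16  0.06]
target [0.48 0.08 0.11]
q [  8.75   7.4    9.16 103.38   2.27  10.86] t 9.625 F [-0.2  -0.12 -2.24]
pos [0.48 0.08 0.21] [179.99 -11.84 177.66]
shift [-37.45  -0.06 159.78] turn [-0.    0.16  0.06]
target [0.48 0.08 0.04]
```

```bash
python3 -m inch '[[[55,-12,0,48,0,0,0],[55,-12,0,48,0,0,0],[55,-7,0,32,0,0,0],[55,-4,0,18,0,0,0],[55,-2,0,9,0,0,0],[55,0,0,4,0,0,0],[55,0,0,0,0,0,0]]]'
python3 ins.py 42 5 12; python3 ins.py 69 5 12
python3 - <<'E'
from ins import *
Rc=Ro.from_euler("z",C[2]);o=bot.get_obs()
R=Ro.from_euler("xyz",o["tcp_rot"],degrees=True);p=o["ee_pos"]+R.apply([-.004,0,.004])
for n in("top","side"):
    c=viewer.camera(n);print(n,"exp",proj(c,p),[(np.round(a["position"],1),round(a["conf"],2)) for a in finder.mark_of(n,"scanner")])
E
```

```text
time: 10.5
ee_pos: [0.4809, 0.085, 0.0448]
tcp_rot: [180.0, -11.9, 177.7]
wrist_force: [0.3, -0.8, -2.0]
opening: 0.0511
grasp_force: 64.4
q [ 8.7   9.17 -6.99 85.54  2.27 10.78] t 10.5 F [ 0.35 -0.79 -2.04]
pos [0.48 0.09 0.04] [179.99 -11.92 177.69]
shift [-0.83 -0.23  0.33] turn [-0.01  0.08  0.08]
target [0.48 0.08 0.04]
q [ 8.7   9.17 -6.99 85.54  2.27 10.78] t 10.5 F [ 0.35 -0.79 -2.04]
pos [0.48 0.09 0.04] [179.99 -11.92 177.69]
shift [-27.25  -0.27  -5.25] turn [-0.01  0.08  0.08]
target [0.51 0.08 0.04]
top exp [288.44 215.55] [(array([422.9, 170.6]), 0.93), (array([339.5, 185.9]), 0.87), (array([262.5, 271.1]), 0.83)]
side exp [292.31 210.63] [(array([292.8, 212.1]), 0.76), (array([356.2, 245.6]), 0.73), (array([222.9, 226.1]), 0.62), (array([433. , 308.6]), 0.61), (array([311.2, 297.2]), 0.49)]
```

```bash
python3 -m inch '[[[55,-9,0,-2,0,0,0],[55,-9,0,-2,0,0,0],[55,0,0,0,0,0,0]]]'
python3 -m inch '[[[55,-5,0,-1,0,0,0],[55,-4,0,0,0,0,0],[55,0,0,0,0,0,0]]]'
python3 ins.py 69 4 12;python3 ins.py 70 1 0
```

```text
time: 11.08
ee_pos: [0.4997, 0.0842, 0.0439]
tcp_rot: [-180.0, -12.0, 177.7]
wrist_force: [-0.4, 0.1, -2.4]
opening: 0.0511
grasp_force: 64.4
time: 11.45
ee_pos: [0.508, 0.0838, 0.0431]
tcp_rot: [-180.0, -12.0, 177.7]
wrist_force: [1.0, -0.3, -2.1]
opening: 0.0509
grasp_force: 64.4
q [ 8.17 12.88 -2.92 86.02  2.17 10.26] t 11.45 F [ 0.99 -0.3  -2.05]
pos [0.51 0.08 0.04] [-180.    -12.01  177.68]
shift [-0.53 -0.16 -0.36] turn [-0.02 -0.01  0.08]
target [0.51 0.08 0.04]
q [ 8.17 12.88 -2.92 86.02  2.17 10.26] t 11.45 F [ 0.99 -0.3  -2.05]
pos [0.51 0.08 0.04] [-180.    -12.01  177.68]
shift [-2.92 -0.16 17.84] turn [ -0.01 -12.01   0.08]
target [0.51 0.08 0.03]
```

```bash
python3 -m inch '[[[55,-0.5,0,4,0,-3,0],[55,-0.5,0,4.5,0,-3,0],[55,0,0,0,0,0,0],[55,0,0,0,0,0,0]]]'
python3 ins.py 70 2.5 6;python3 ins.py 70 1 0
```

```text
time: 11.95
ee_pos: [0.5074, 0.0839, 0.035]
tcp_rot: [180.0, -6.0, 177.7]
wrist_force: [0.4, -0.2, -2.2]
opening: 0.0506
grasp_force: 64.3
q [ 8.75  7.02 -9.74 79.17  1.16 11.  ] t 11.95 F [ 0.45 -0.18 -2.17]
pos [0.51 0.08 0.04] [180.    -6.04 177.69]
shift [-0.7  -0.21  0.7 ] turn [-0.01 -0.04  0.09]
target [0.51 0.08 0.03]
q [ 8.75  7.02 -9.74 79.17  1.16 11.  ] t 11.95 F [ 0.45 -0.18 -2.17]
pos [0.51 0.08 0.04] [180.    -6.04 177.69]
shift [-0.85 -0.21  9.95] turn [-0.   -6.04  0.09]
target [0.51 0.08 0.03]
```

```bash
python3 -m inch '[[[55,-0.8,0,4.5,0,-3,0],[55,-0.5,0,5,0,-3,0],[55,0,0,0,0,0,0],[55,0,0,0,0,0,0]]]'
python3 ins.py 70 0 0
```

```text
time: 12.45
ee_pos: [0.5082, 0.0839, 0.0254]
tcp_rot: [180.0, -0.1, 177.7]
wrist_force: [0.2, -0.9, -1.9]
opening: 0.0509
grasp_force: 64.3
q [  9.36   1.46 -16.45  72.14   0.02  11.68] t 12.45 F [ 0.25 -0.9  -1.9 ]
pos [0.51 0.08 0.03] [180.    -0.06 177.68]
shift [ 1.03 -0.24  1.41] turn [ 0.   -0.06  0.08]
target [0.51 0.08 0.02]
```

```bash
python3 -m inch '[[[55,0,0,1.2,0,0,0],[55,0,0,0,0,0,0],[70,0,0,0,0,0,0],[70,0,0,0,0,0,0],[70,0,0,-5,0,0,0],[70,0,0,-35,0,0,0],[70,0,0,-55,0,0,0],[70,0,0,-55,0,0,0]]]'
python3 -m inch '[[[70,30,0,-40,0,0,0],[70,40,-30,0,0,0,0],[70,40,-30,0,0,0,0],[70,0,0,0,0,0,0]]]'
python3 see.py w4 cradle lip scanner
python3 - <<'E'
from ins import *
Rc=Ro.from_euler("z",C[2]);p=np.array([C[0],C[1],0])+Rc.apply([0,-.02,.02])
for n in("top","side","wrist"):
    c=viewer.camera(n);print(n,"exp",proj(c,p),[(np.round(a["position"],1),round(a["conf"],2)) for a in finder.mark_of(n,"scanner")])
    for a in finder.mark_of(n,"scanner"):
        q=Rc.inv().apply(atz(c,a["position"],.02)-p)*1000
        if abs(q).max()<40: print("rel cradle",q)
E
```

```text
time: 13.45
ee_pos: [0.5076, 0.0838, 0.1758]
tcp_rot: [180.0, 0.0, 177.7]
wrist_force: [1.0, -0.6, -0.1]
opening: 0.0597
grasp_force: 0.0
time: 13.95
ee_pos: [0.3939, 0.0273, 0.2152]
tcp_rot: [180.0, 0.1, 177.6]
wrist_force: [0.9, -0.3, 0.2]
opening: 0.0598
grasp_force: 0.0
lip [377.  303.1] 0.89
lip [371.3 258.5] 0.4
scanner [461.4  68.4] 0.93
scanner [ 56.7 329.9] 0.88
scanner [370.5 254.7] 0.74
top exp [288.99 208.58] [(array([262.1, 268.6]), 0.87), (array([289.3, 210.3]), 0.71), (array([340.2, 187.2]), 0.68), (array([424.2, 170.5]), 0.66)]
rel cradle [-6.34 -1.29  0.  ]
side exp [299.68 210.82] [(array([224.7, 224.3]), 0.82), (array([436.3, 305.7]), 0.77), (array([353.3, 245.4]), 0.76), (array([299.9, 209.4]), 0.61), (array([274.7, 127.6]), 0.21)]
rel cradle [ 3.64  4.66 -0.  ]
wrist exp [372.34 256.4 ] [(array([459.7,  68.7]), 0.93), (array([ 55.4, 332.2]), 0.83), (array([370. , 256.8]), 0.73)]
rel cradle [ 0.57 -3.03  0.  ]
```

View pics/w4.png

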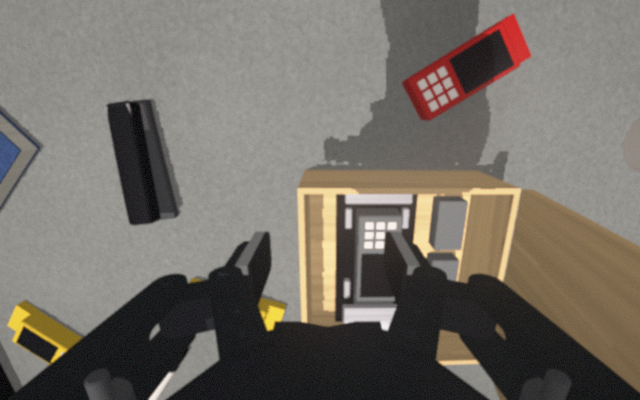

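The scanner lies flat between the ridge (380,199) and the lip (~row 310), inside the guides, and all estimates put it within ~6 mm of the cradle point. Next is the stay bar.

```bash
cat > st.py <<'E'
from ins import *
def ch(x,y,z):
    return np.array([C[0],C[1],0])+Ro.from_euler("z",C[2]).apply(np.array([x,y,z])*.001)
if __name__=="__main__":
    p=ch(*[float(x) for x in sys.argv[1:]]);print(np.round(p,4)); go(p,[180,0,177.6])
E
python3 st.py 163 28 200
python3 - <<'E'
from st import *
rs=[]
for n in("top","side"):
    c=viewer.camera(n);m=finder.mark_of(n,"stay_bar");print(n,"exp",proj(c,ch(159,28,106)),[(np.round(a["position"],1),round(a["conf"],2)) for a in m[:2]])
E
```

```text
[0.68 0.12 0.2 ]
q [  4.11 -16.18 -11.36  94.85   0.     6.42] t 14.6 F [0.22 0.09 0.6 ]
pos [0.4  0.03 0.21] [-180.     -0.02  177.7 ]
shift [-276.28  107.37   13.63] turn [-0.   -0.02  0.1 ]
top exp [275.29 161.49] [(array([274.8, 166.5]), 0.67)]
side exp [332.43 165.2 ] [(array([364.6, 375. ]), 0.59), (array([330.1, 164.9]), 0.45)]
```

```bash
python3 -m inch '[[[70,0,0,-50,0,0,0],[70,-46,18,0,0,0,0],[70,-46,18,0,0,0,0],[70,-46,18,0,0,0,0],[70,-46,18,0,0,0,0],[70,-46,18,0,0,0,0],[70,-40,17,20,0,0,0],[70,0,0,0,0,0,0]]]'
python3 -m inch '[[[70,0,0,20,0,0,0],[70,0,0,20,0,0,0],[70,0,0,0,0,0,0]]]'
python3 st.py 163 28 88; python3 see.py w5 stay_bar
python3 - <<'E'
from st import *
c=viewer.camera("wrist")
for x in(124,159,179,199): print(x,proj(c,ch(x,28,106)))
E
```

```text
time: 15.8
ee_pos: [0.6711, 0.1252, 0.2384]
tcp_rot: [-179.9, -0.4, 177.7]
wrist_force: [0.6, -0.2, -1.1]
opening: 0.0597
grasp_force: 0.0
time: 16.18
ee_pos: [0.6686, 0.124, 0.2034]
tcp_rot: [-180.0, -0.1, 177.7]
wrist_force: [0.4, -0.1, 0.1]
opening: 0.0598
grasp_force: 0.0
[0.68 0.12 0.09]
q [10.5  23.59 29.32 95.83 -0.   12.83] t 16.175 F [ 0.42 -0.14  0.14]
pos [0.67 0.12 0.2 ] [-179.97   -0.1   177.68]
shift [ -7.64   1.05 115.35] turn [-0.03 -0.1   0.08]
stay_bar [325.5 197.6] 0.75
124 [327.49 155.08]
159 [327.39 194.77]
179 [327.34 216.15]
199 [327.29 236.61]
```

View pics/w5.png

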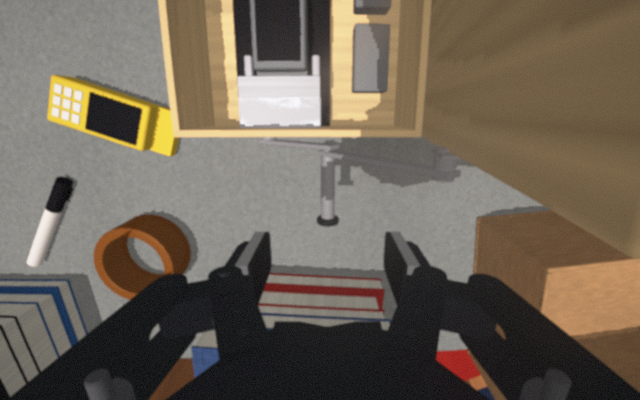

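The bar runs from (328,155) to its cap at (327,220), within 3 px of prediction and centred between the fingers.

```bash
python3 -m inch '[[[70,-3,1,40,0,0,0],[70,-2,0,40,0,0,0],[70,0,0,34,0,0,0],[70,0,0,0,0,0,0],[70,0,0,0,0,0,0]]]'
python3 -m inch '[[[5,0,0,0,0,0,0],[5,0,0,0,0,0,0],[5,0,0,0,0,0,0],[5,0,0,0,0,0,0],[5,0,0,0,0,0,0],[5,0,0,0,0,0,0]]]' 40
python3 st.py 161 28 88
```

```text
time: 16.95
ee_pos: [0.6755, 0.1253, 0.0924]
tcp_rot: [180.0, 0.2, 177.7]
wrist_force: [-0.2, 0.1, 0.7]
opening: 0.0598
grasp_force: 0.0
time: 17.7
ee_pos: [0.6751, 0.124, 0.0909]
tcp_rot: [-179.9, 0.1, 177.6]
wrist_force: [0.0, -5.7, 4.4]
opening: 0.0102
grasp_force: 39.1
[0.67 0.12 0.09]
q [10.45 23.35 16.57 83.16 -0.11 12.83] t 17.7 F [ 0.05 -5.7   4.37]
pos [0.68 0.12 0.09] [-179.9     0.08  177.63]
shift [1.08 0.72 2.94] turn [-0.1   0.08  0.03]
```

```bash
python3 -m inch '[[[5,0,-3.8,-4.5,0,0,0],[5,0,-4.2,-4.1,0,0,0],[5,0,-4.5,-3.8,0,0,0],[5,0,-4.8,-3.4,0,0,0]]]' 80
python3 -m inch '[[[5,0,-5,-3.1,0,0,0],[5,0,-5.3,-2.6,0,0,0],[5,0,-5.4,-2.2,0,0,0],[5,0,-5.7,-1.7,0,0,0],[5,0,0,0,0,0,0]]]'
```

```text
time: 18.2
ee_pos: [0.6743, 0.1095, 0.1061]
tcp_rot: [179.8, 0.0, 177.8]
wrist_force: [4.2, 11.7, -2.8]
opening: 0.0091
grasp_force: 78.0
time: 18.82
ee_pos: [0.6738, 0.0884, 0.1187]
tcp_rot: [179.8, 0.2, 177.8]
wrist_force: [-2.0, 9.2, 13.6]
opening: 0.0091
grasp_force: 78.3
```

```bash
python3 -m inch '[[[45,0,0,0,0,0,0],[45,0,0,0,0,0,0],[45,0,0,0,0,0,0],[45,0,0,-40,0,0,0],[45,0,0,-50,0,0,0],[45,0,0,-50,0,0,0],[45,0,0,0,0,0,0]]]'
python3 - <<'E'
from st import *
def bar(s): a=.67+s; return ch(159,-30+73.5*np.cos(a),60+73.5*np.sin(a))
for n in("wrist","side","top"):
    c=viewer.camera(n);print(n,[(s,proj(c,bar(s))) for s in(0,.3,.6,.8)],[(np.round(a["position"],1),round(a["conf"],2)) for a in finder.mark_of(n,"stay_bar")[:2]])
E
python3 g.py .5 .3 .42 180 0 177.6
```

```text
time: 19.7
ee_pos: [0.6742, 0.0863, 0.2601]
tcp_rot: [179.9, 0.4, 177.7]
wrist_force: [0.9, 0.8, 0.8]
opening: 0.0383
grasp_force: 0.0
wrist [(0, array([362.39, 173.76])), (0.3, array([348.23, 176.89])), (0.6, array([328.66, 179.05])), (0.8, array([313.78, 179.73]))] [(array([330.1, 177.9]), 0.92), (array([336.6,  32.1]), 0.61)]
side [(0, array([332.49, 165.35])), (0.3, array([335.28, 165.34])), (0.6, array([338.71, 167.17])), (0.8, array([341.21, 169.36]))] [(array([335. , 166.4]), 0.55)]
top [(0, array([275.41, 161.51])), (0.3, array([279.63, 160.81])), (0.6, array([285.08, 160.41])), (0.8, array([289.16, 160.34]))] []
q [  7.3  25.3  37.3 102.1  -0.    9.6] t 20.0 F [0.4 0.6 0.4]
pos [0.7 0.1 0.3] [-180.    -0.1  177.7]
shift [ 181.7  206.4 -166. ] turn [-0.  -0.1  0.1]
```

```bash
python3 -m inch '[[[0,0,0,-55,0,0,0],[0,0,0,-55,0,0,0],[0,20,0,-50,0,0,0],[0,42,45,0,0,0,0],[0,42,45,0,0,0,0],[0,42,45,0,0,0,0],[0,20,20,0,0,0,0],[0,0,0,0,0,0,0]]]'
python3 st.py -10 140 290
```

```text
time: 21.0
ee_pos: [0.5134, 0.2456, 0.394]
tcp_rot: [179.9, 0.3, 177.9]
wrist_force: [1.5, -0.3, 0.1]
opening: 0.0001
grasp_force: 0.0
[0.51 0.24 0.29]
q [ 25.61  16.09  42.07 115.69  -0.09  27.75] t 21.0 F [ 1.49 -0.27  0.12]
pos [0.51 0.25 0.39] [179.95   0.29 177.85]
shift [  6.03  -2.09 104.01] turn [0.05 0.29 0.25]
```

```bash
python3 -m inch '[[[0,5,-2,40,0,0,0],[0,0,0,40,0,0,0],[0,0,0,24,0,0,0],[0,0,0,0,0,0,0],[0,0,0,0,0,0,0]]]'
python3 - <<'E'
from st import *
def tc(f,r=195):
    f=np.radians(f); return np.array([110-r*np.cos(f)+12*np.sin(f)+14.5,90+r*np.sin(f)+12*np.cos(f)])
p=tc(80);print(p)
st=list(range(80,-1,-5))
for a,b in zip(st,st[1:]): d=tc(b)-tc(a);print(b,np.round([d[0],-d[1]],1))
y,z=tc(80);go(ch(-10,y,z),[180,0,177.6])
E
```

```text
time: 21.62
ee_pos: [0.5109, 0.2422, 0.2909]
tcp_rot: [179.9, 0.3, 177.6]
wrist_force: [0.2, -0.2, 0.5]
opening: -0.0
grasp_force: 0.0
[102.46 284.12]
75 [-16.8   2.7]
70 [-16.5   4.1]
65 [-16.1   5.5]
60 [-15.6   6.9]
55 [-14.9   8.3]
50 [-14.1   9.5]
45 [-13.2  10.7]
40 [-12.3  11.8]
35 [-11.2  12.9]
30 [-10.   13.8]
25 [-8.8 14.6]
20 [-7.5 15.3]
15 [-6.1 15.9]
10 [-4.7 16.4]
5 [-3.3 16.7]
0 [-1.8 16.9]
q [ 25.41   8.68  20.88 101.86  -0.1   27.77] t 21.625 F [ 0.15 -0.16  0.5 ]
pos [0.51 0.24 0.29] [179.93   0.35 177.64]
shift [  3.17 -36.05   6.7 ] turn [0.07 0.35 0.04]
```

```bash
python3 -m inch '[[[0,1,-12,2,0,0,0],[0,1,-12,2,0,0,0],[0,1,-12,2.7,0,0,0],[0,0,-16.8,2.7,0,0,0],[0,0,-16.5,4.1,0,0,0],[0,0,-16.1,5.5,0,0,0],[0,0,0,0,0,0,0]]]'
python3 -m inch '[[[0,0,-15.6,6.9,0,0,0],[0,0,-14.9,8.3,0,0,0],[0,0,-14.1,9.5,0,0,0],[0,0,-13.2,10.7,0,0,0],[0,0,0,0,0,0,0]]]'
python3 - <<'E'
from st import *
c=viewer.camera("side");print([(f,proj(c,ch(0,110-225*np.cos(np.radians(f))+12*np.sin(np.radians(f)),90+225*np.sin(np.radians(f))+12*np.cos(np.radians(f))))) for f in(70,55,45,35)])
print([(a["position"],a["conf"]) for a in finder.mark_of("side","lid_edge")])
E
python3 st.py -10 4.9 236.4
```

```text
time: 22.5
ee_pos: [0.5039, 0.156, 0.2705]
tcp_rot: [180.0, 0.3, 177.6]
wrist_force: [-0.3, -1.0, -0.5]
opening: 0.0003
grasp_force: 0.0
time: 23.12
ee_pos: [0.5014, 0.0985, 0.234]
tcp_rot: [180.0, 0.2, 177.6]
wrist_force: [-1.3, -0.8, 0.9]
opening: -0.0001
grasp_force: 0.0
[(70, array([285.6 , 137.29])), (55, array([295.22, 154.28])), (45, array([301.01, 166.5 ])), (35, array([305.99, 178.83]))]
[([300.4, 168.1], 0.75)]
[0.5  0.11 0.24]
q [11.22 -0.5   4.84 95.08 -0.02 13.57] t 23.225 F [-0.6   0.97  0.64]
pos [0.5  0.1  0.23] [179.96   0.26 177.65]
shift [-0.13  9.41 -1.39] turn [0.04 0.26 0.05]
```

```bash
python3 -m inch '[[[0,0,-12.3,11.8,0,0,0],[0,0,-11.2,12.9,0,0,0],[0,0,-10,13.8,0,0,0],[0,0,-8.8,14.6,0,0,0],[0,0,-7.5,15.3,0,0,0],[0,0,-6.1,15.9,0,0,0],[0,0,-4.7,14,0,0,0],[0,0,0,0,0,0,0]]]'
python3 -m inch '[[[0,0,-2,10,0,0,0],[0,0,-1,8,0,0,0],[0,0,0,0,0,0,0]]]'
python3 st.py -10 -70 102
```

```text
time: 24.22
ee_pos: [0.4993, 0.0389, 0.1355]
tcp_rot: [180.0, 0.2, 177.7]
wrist_force: [0.1, 0.6, -0.8]
opening: -0.0002
grasp_force: 0.0
time: 24.6
ee_pos: [0.4997, 0.0362, 0.1184]
tcp_rot: [179.9, 0.3, 177.7]
wrist_force: [0.0, 0.1, -0.7]
opening: 0.0002
grasp_force: 0.0
[0.5  0.03 0.1 ]
q [  4.13  -2.73 -10.23  82.23   0.03   6.44] t 24.6 F [ 0.02  0.06 -0.74]
pos [0.5  0.04 0.12] [179.94   0.26 177.69]
shift [ 0.61 -2.31 16.35] turn [0.06 0.26 0.09]
```

```bash
python3 -m inch '[[[0,0,-1,8,0,0,0],[0,0,-1,7,0,0,0],[0,0,0,0,0,0,0]]]'
python3 -m inch '[[[0,0,0,2,0,0,0],[0,0,0,2,0,0,0],[0,0,0,0,0,0,0],[0,0,0,0,0,0,0]]]'
python3 - <<'E'
from st import *
c=viewer.camera("side");print([(f,proj(c,ch(0,110-225*np.cos(np.radians(f))+12*np.sin(np.radians(f)),90+225*np.sin(np.radians(f))+12*np.cos(np.radians(f))))) for f in(15,10,5,0)])
print([(a["position"],a["conf"]) for a in finder.mark_of("side","lid_edge")])
E
```

```text
time: 24.98
ee_pos: [0.4997, 0.0341, 0.1033]
tcp_rot: [180.0, 0.3, 177.7]
wrist_force: [-0.1, 0.4, -0.6]
opening: -0.0001
grasp_force: 0.0
time: 25.48
ee_pos: [0.5, 0.0341, 0.1019]
tcp_rot: [180.0, 0.4, 177.7]
wrist_force: [-7.4, -0.7, 14.8]
opening: -0.0002
grasp_force: 7.5
[(15, array([312.82, 201.71])), (10, array([313.79, 206.72])), (5, array([314.45, 211.37])), (0, array([314.81, 215.6 ]))]
[([313.1, 216.3], 0.56)]
```

```bash
python3 -m inch '[[[0,0,0,1,0,0,0],[0,0,0,-20,0,0,0],[0,0,0,-50,0,0,0],[0,0,0,-50,0,0,0],[0,30,-30,-50,0,0,0],[0,40,-40,0,0,0,0],[0,0,0,0,0,0,0],[0,0,0,0,0,0,0]]]'
python3 - <<'E'
from st import *
for n in("side","top"):
    c=viewer.camera(n);save(c,n+"9");print(n,[(f,proj(c,ch(0,110-225*np.cos(np.radians(f))+12*np.sin(np.radians(f)),90+225*np.sin(np.radians(f))+12*np.cos(np.radians(f))))) for f in(5,0)],[(a["position"],a["conf"]) for a in finder.mark_of(n,"lid_edge")],"bar",proj(c,ch(159,-95,94)),[(a["position"],a["conf"]) for a in finder.mark_of(n,"stay_bar")])
E
```

```text
time: 26.58
ee_pos: [0.428, -0.0317, 0.2663]
tcp_rot: [179.9, 0.3, 177.6]
wrist_force: [-0.3, 0.4, -0.7]
opening: -0.0001
grasp_force: 0.0
side [(5, array([314.45, 211.37])), (0, array([314.81, 215.6 ]))] [([313.8, 217.4], 0.98), ([271.3, 136.3], 0.19)] bar [353.32 191.64] [([349.5, 192.1], 0.44)]
top [(5, array([314.2 , 206.59])), (0, array([314.75, 207.11]))] [([313.2, 207.2], 0.82)] bar [310.04 162.77] [([314.9, 163.9], 0.51)]
```

View pics/side9.png

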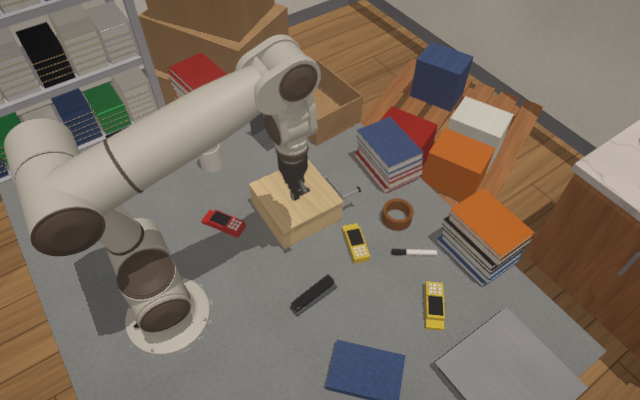

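The lid is level on the chest, with its edge at (314,217) where fully shut was predicted. The stay is folded, with its bar at (350,192). The robot is clear and the bystanders are undisturbed, so I'm handing the job in.

```bash
python3 -c "
from workcell import bot
print(bot.job_done())"
```

```text
the job is handed in; nothing more can be done
None
```

The scanner is seated in the cradle, the stay is unlocked, the lid is fully shut and the job is handed in at about 27 s of the 72 s; the hand-in call returned no verdict. I viewed 11 pictures, one over the limit of 10.

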